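# Open the glaze jar at the glazing station

### The arm

A 6-joint arm with a two-finger parallel gripper is mounted at the origin on the work surface. World frame = base frame: x ahead of the robot, y to its left, z up, the work surface at z = 0. Lengths are in m, angles in rad, forces in N, time in s.
With the tool pointing down it reaches from about 0.3 to 0.875 m from the base axis. Payload 4.2 kg.
Tool frame: the origin (TCP) lies at the very end of the fingers, on their centre line; the grasp point (between the pads) lies 19 mm behind it; z points along the fingers, y is the line along which they close (so a half turn about z gives the same grasp; the last joint's range is limited). The gripper opens to 85 mm and grips with 20 to 120 N. Pads are 22 mm wide; open, the fingers measure 114 mm over their backs; the gripper's body (76 mm by 85 mm) begins 54 mm behind the grasp point. The pads swing forward as they close: fully open they stand 13 mm farther back than shut.
Start: joints at [-1.152, 0.32, 1.565, -0, 1.257, -0.02], TCP at [0.244, -0.521, 0.196] pointing down, gripper open.
Joint ranges: [-3.11, 3.11], [-0.84, 2.01], [0.21, 2.61], [-1.34, 4.49], [0.05, 2.63], [-2.56, 2.56]. Speed limits (rad/s): [2.57, 2.57, 3.14, 3.14, 3.14, 3.14].

### API

Orientations are given as a 3x3 rotation matrix whose columns are the frame's x, y, z axes.
In Python, from cell import arm gives the robot as it stands. The module is installed in compiled form; this text tells all that it offers.
- The arm moves only by the shell command python3 -m handwheel 'ROWS'. ROWS is JSON, one flat list of numbers, 7 for each row, row after row: the turn, a rotation vector about the world's x, y, z in rad, then the shift along the world's x, y, z in cm, then the closure, from -1 (fully open) to 1 (shut), so that 0 is half open. In form: [ax, ay, az, x, y, z, hand, ax, ay, az, x, y, z, hand, ...]. A call has 1 to 20 rows; each row is the pose to reach, as a shift and turn from the pose commanded when the call began; what a row does not reach only later rows make up. A row lasts 1/10 s, in which the tool goes at most 50 mm and 8.59 degrees, less where a joint would pass 70% of its speed; a pose out of reach is approached as far as the arm can. A call with a gripper value outside its range is refused whole. The fingers move at their own pace and stop on an object; the grip force is fixed at half the most. Time passes only in rows, so rows that repeat a pose let the fingers close. It gives the time, the measured TCP pose, the force, the opening and the grip force at its end, in the units of the state.
- arm.observe(): the state, without advancing time (a new reading comes with each control period).
- arm.get_image(name): name is "scene" or "top" or "wrist"; returns (picture, depth): 420x560x3 uint8, red, green, blue; 420x560 float32, m along the optical axis (not along the pixel's ray), 0 where there is no reading.
- arm.camera_info(name): a dict with "intrinsics" (3x3 intrinsics, pixels), "world_from_camera" (4x4, takes a point from camera to world coordinates). Camera axes: x right, y up, looking along -z (the intrinsics and any distortion apply to the point x, -y, -z); pixel columns grow to the right and rows downward; lengths in m; the calibration is good to about 2 mm. A picture is of the moment at which its call begins: read the wrist's pose just before it. camera_info takes no time and is no camera call; for the wrist camera it gives the pose at the moment of the call.
- arm.close_job(): hands the job in; it is judged then, once.
The state is a dict: "time_s": time; "joint_pos": joint angles; "joint_velocities": joint speeds; "tau": joint torques, N m; "ee_pos": TCP position; "ee_rot": TCP orientation; "force": force on the tool from outside, world axes, zero at the start; "ft_torque": the same for the moment, N m; "width": finger opening in m; "grasp_force": force on a finger pad.
Only numpy, scipy, OpenCV 4.12 (cv2) and the standard library are available. Lean on these libraries where they do the work, as an engineer would, in place of code of your own. Each camera call takes 0.05 s, during which the arm holds its last target. There are 200 camera calls.

### The job

Push the blue tote with the glaze jar along the rollers until it is fully home against the yellow end stop of the bay, which then braces the jar. Then unscrew the jar's tight black cap anticlockwise until its threads let go (white pointer about at the green dot), lift it straight up and finish while still gripping it, level and over the jar, with its rim about 3 cm above the jar's mouth. Leave the jar down in its tote, the tote home in the bay, and the other things on the table alone.

Things in the scene. Friction and masses are not known exactly. Their poses are not given: they have to be found in the camera images.
- tote_center (a point): Blue open tote, 100 mm wide (its x), 170 mm long (its y, the direction of travel), 50 mm high, walls 5 to 8 mm, about 0.35 kg, loose on the rollers. This point is its centre, 25 mm above its underside; z up. A pocket 84 mm square in its middle holds the jar.
- push_wall (a point): Middle of the outer face of the tote's end wall to push on, half-way up (25 mm above the tote's underside), 85 mm along -y from tote_center. Push it along +y. An empty compartment 38 mm long lies between this wall and the jar's pocket.
- bay_home (a point): Where tote_center is when the tote is fully home in the yellow bay; part of the fixed roller track. +y is the direction of travel, z up; the track stands within some 10 degrees of the world axes. Roller tops lie 36 mm above the table, 25 mm below this point. Guides leave 2 mm play each side of the tote; they stand 10 mm above the rollers, the bay's cheeks (18 mm thick) 32 mm.
- end_stop (a point): Point on the face of the yellow end stop, 85 mm along +y from bay_home; the stop's top is 14 mm above this point. The tote's leading wall rests against it when home. The grey free rollers run easily; the black rollers in the bay drag, so that the push takes some 3 to 10 N there, and the tote stays where it is left.
- jar_mouth (a point): White and blue glaze jar, 80 mm square, 107 mm high to its mouth, about 0.45 kg, standing loose in the tote's pocket with 2 mm play each side. This point is the centre of its mouth (top of the 41 mm neck, under the cap at the start), z up. Its square shoulder is 35 mm below this point.
- green_dot (a point): Green dot on the jar's shoulder, 36 mm from the jar's axis, at +58 degrees from the jar's x axis (anticlockwise seen from above): where the pointer stands when the cap is free. A red dot at -8 degrees marks the closed cap.
- cap_center (a point): Round black screw cap, 62 mm across, 28 mm high, 120 g. This point is its centre, 14 mm above its rim and 14 mm below its top, z up; 5 mm below jar_mouth while screwed down. Turning takes about 0.3 to 0.6 N m against a springy liner of 17 N, which can raise the cap 2 to 3 mm on release. From the rim it is 16 mm down to the jar's shoulder: room for fingertips.
- pointer_tip (a point): Outer end of the white pointer on the cap's top, 30 mm from its axis along the cap's x axis. It starts -15 to 0 degrees from the jar's x axis, near the red dot. Three lugs hold the cap; they are free when the pointer stands 42 to 74 degrees from the jar's x axis (green dot at 58). Stops block it beyond that, and clockwise of the start.
- mug: Bystander, to be left alone: a terracotta mug, 76 mm wide and 85 mm high; origin at the centre of its underside.
- small_jar: Bystander, to be left alone: a small round jar with an orange cap, 56 mm wide, 75 mm high; origin at the centre of its underside.
- test_pot: Bystander, to be left alone: a small white pot, 60 mm wide, 50 mm high; origin at the centre of its underside.
- bowl: Bystander, to be left alone: a blue bowl, 120 mm wide, 50 mm high; origin at the centre of its underside.
- cup: Bystander, to be left alone: a terracotta cup, 72 mm wide, 80 mm high; origin at the centre of its underside.
- bottle: Bystander, to be left alone: a white bottle with blue cap, 60 mm wide, 150 mm high; origin at the centre of its underside.
- brush: Bystander, to be left alone: a glazing brush lying flat, along its x axis.
- rib: Bystander, to be left alone: a wooden spatula lying flat, along its x axis.
There are look-alikes about, which are no part of the job. What is shaped like the part that bears tote_center but red is not meant.

How it is judged:
By the outcome, as a careful person would: the job done as asked, in the order asked, and still so for the second after the job is handed in, while the arm keeps its last pose, push and grip.
It also fails if it takes over 54 s, if anything falls off the work surface, if the arm or the gripper's body presses on something with over 40 N, if the wrist force passes 120 N, or if a joint passes its speed limit or range.

## Working session

There is one attempt and no reset: what is moved stays moved. The work goes in short steps, Python scripts to look and compute and a shell command to move; the robot and the scene stay as the last step left them, time stands still between calls to the robot, and variables do not carry over. Pictures are saved under pics/ and viewed, at most 12 in all, crops included, and the job is handed in when it is done.

```bash
mkdir -p pics
python3 - <<'E'
from cell import arm
import cv2,numpy as np
for n in("scene","top"):
    p,d=arm.get_image(n); c=arm.camera_info(n); np.savez(f"pics/{n}0.npz",p=p,d=d,K=c["intrinsics"],T=c["world_from_camera"])
    cv2.imwrite(f"pics/{n}0.png",p[:,:,::-1]); print(n,np.round(c["intrinsics"],1).tolist(),np.round(c["world_from_camera"],3).tolist(),c.keys())
o=arm.observe(); print({k:np.round(v,3).tolist() for k,v in o.items()})
E
```

```text
scene [[444.4, 0.0, 278.1], [0.0, 444.4, 206.4], [0.0, 0.0, 1.0]] [[0.572, -0.585, 0.574, 1.25], [0.82, 0.412, -0.397, -0.518], [-0.004, 0.698, 0.716, 1.049], [0.0, 0.0, 0.0, 1.0]] dict_keys(['intrinsics', 'world_from_camera'])
top [[417.9, 0.0, 275.4], [0.0, 417.9, 215.4], [0.0, 0.0, 1.0]] [[0.021, 0.986, -0.165, 0.359], [-1.0, 0.019, -0.011, 0.008], [-0.008, 0.165, 0.986, 1.172], [0.0, 0.0, 0.0, 1.0]] dict_keys(['intrinsics', 'world_from_camera'])
{'time_s': 0.1, 'joint_pos': [-1.152, 0.32, 1.566, -0.0, 1.257, -0.02], 'joint_velocities': [0.0, -0.003, -0.004, -0.002, -0.001, -0.002], 'tau': [-0.0, -41.641, -23.47, 0.0, 0.005, 0.0], 'ee_pos': [0.244, -0.52, 0.195], 'ee_rot': [[0.905, 0.425, -0.001], [0.425, -0.905, 0.001], [0.0, -0.002, -1.0]], 'force': [-0.632, 0.198, 0.888], 'ft_torque': [0.012, -0.038, 0.018], 'grasp_force': 0.0, 'width': 0.085}
```

View pics/scene0.png

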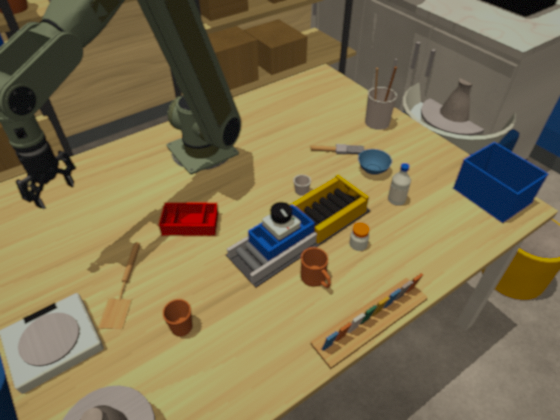

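View pics/top0.png

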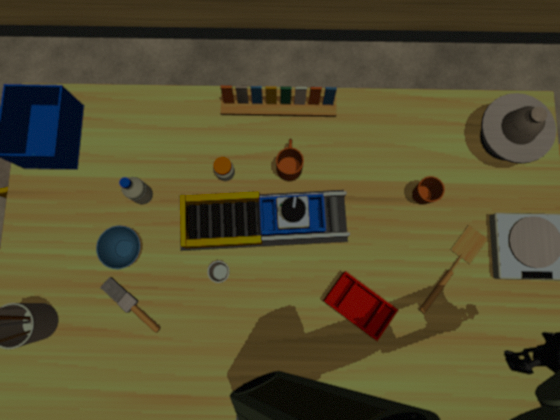

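Candidates for the tote: the blue one with the jar on the track at top px (292,213), the red look-alike at (360,305), and the big blue bin at (40,125). I choose (292,213). The mug is at (290,162), the orange-capped jar at (223,167) and the white pot at (218,271), all close by.

```bash
cat > h.py <<'E'
import numpy as np,cv2
def cloud(d,K,T):
    v,u=np.mgrid[:d.shape[0],:d.shape[1]]
    P=np.stack([(u-K[0,2])/K[0,0]*d,-(v-K[1,2])/K[1,1]*d,-d],-1)
    return P@T[:3,:3].T+T[:3,3]
def ray(u,v,z,K,T):
    r=T[:3,:3]@np.array([(u-K[0,2])/K[0,0],-(v-K[1,2])/K[1,1],-1]); o=T[:3,3]
    return o+r*(z-o[2])/r[2]
E
python3 - <<'E'
from h import *
z=np.load("pics/top0.npz");p,d,K,T=[z[k] for k in"pdKT"]
C=cloud(d,K,T); hsv=cv2.cvtColor(p,cv2.COLOR_RGB2HSV)
roi=np.zeros(d.shape,bool); roi[175:260,170:360]=1
H,S,V=hsv[...,0],hsv[...,1],hsv[...,2]
for n,m,h in(("yellow",(H>20)&(H<32)&(S>200)&(C[...,2]>.045),.07),("blue",(H>100)&(H<125)&(S>150)&(C[...,2]>.07)&(C[...,2]<.1),.086)):
    m=m&roi; P=C[m]; r=cv2.minAreaRect(P[:,:2].astype(np.float32)*1000)
    print(n,m.sum(),P.min(0).round(3),P.max(0).round(3),r,np.percentile(P[:,2],[5,50,95]).round(3))
k=roi&(C[...,2]>.14)&(C[...,2]<.18); print("cap",C[k].mean(0),C[k].min(0),C[k].max(0))
for v,us in((220,range(172,352,4)),):
    for u in us: print(u,C[v,u].round(3),p[v,u])
cv2.imwrite("pics/crop1.png",cv2.resize(p[170:265,165:365,::-1],(800,380),interpolation=cv2.INTER_CUBIC))
E
```

```text
yellow 1431 [ 0.359 -0.043  0.045] [0.611 0.279 1.172] ((518.1389770507812, 127.2137680053711), (334.8556823730469, 213.16465759277344), 69.31090545654297) [0.057 0.067 0.075]
blue 606 [ 0.491 -0.111  0.07 ] [0.602 0.062 0.09 ] ((546.6456909179688, -23.831039428710938), (99.54429626464844, 169.54388427734375), 4.431418418884277) [0.075 0.084 0.088]
cap [ 0.54582836 -0.02381613  0.15647886] [ 0.5160537  -0.05358334  0.1401237 ] [0.57664564 0.00613637 0.16205785]
172 [0.536 0.314 0.003] [110  95  49]
176 [ 0.537  0.304 -0.002] [112  98  53]
180 [0.525 0.274 0.075] [103  84  10]
184 [0.525 0.263 0.075] [100  88   0]
188 [0.532 0.263 0.03 ] [14  6  1]
192 [0.532 0.251 0.034] [13 11  8]
196 [0.533 0.241 0.027] [23 23 17]
200 [0.533 0.23  0.028] [19 18 17]
204 [0.532 0.217 0.036] [16 16 12]
208 [0.534 0.208 0.028] [22 21 20]
212 [0.533 0.196 0.033] [19 15 13]
216 [0.533 0.184 0.036] [ 8 13  8]
220 [0.535 0.175 0.023] [27 26 21]
224 [0.535 0.163 0.029] [11  9  7]
228 [0.534 0.151 0.034] [10  9  7]
232 [0.538 0.143 0.006] [29 27 25]
236 [0.534 0.129 0.037] [11 10 11]
240 [0.535 0.118 0.033] 
[... 321 characters left out ...]
 82]
280 [0.524 0.008 0.114] [110 117 116]
284 [ 0.525 -0.002  0.109] [ 97 101  99]
288 [ 0.519 -0.012  0.151] [27 27 23]
292 [ 0.518 -0.021  0.159] [9 7 8]
296 [ 0.518 -0.031  0.159] [14 16 16]
300 [ 0.522 -0.042  0.134] [78 83 83]
304 [ 0.526 -0.054  0.112] [110 116 117]
308 [ 0.527 -0.064  0.108] [ 98 104 101]
312 [ 0.538 -0.08   0.039] [ 6 47 99]
316 [ 0.538 -0.091  0.04 ] [  5  48 100]
320 [ 0.538 -0.102  0.041] [ 0 22 52]
324 [ 0.531 -0.108  0.086] [21 50 91]
328 [ 0.544 -0.128  0.005] [34 33 30]
332 [ 0.539 -0.135  0.036] [47 46 41]
336 [ 0.539 -0.146  0.038] [63 63 57]
340 [ 0.544 -0.161  0.007] [40 38 34]
344 [ 0.545 -0.173  0.005] [43 43 37]
348 [ 0.546 -0.186 -0.004] [114  97  52]
```

View pics/crop1.png

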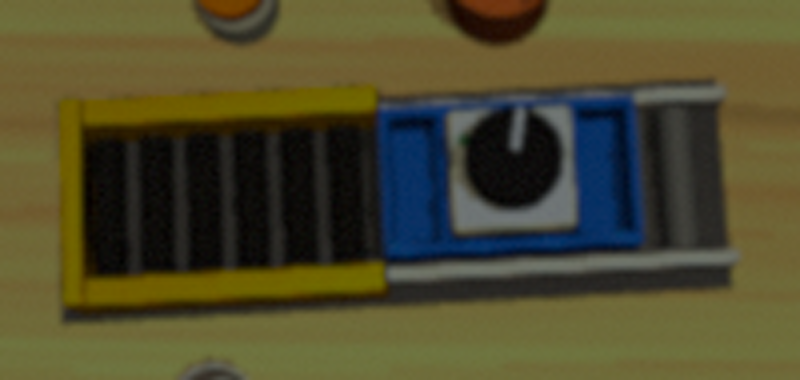

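Picture check: the crop confirms it. The blue tote is on the grey rollers (crop px ~510,180), with the white jar and its black cap (515,160) and the yellow bay to the left, stop face at x≈83. That puts the tote centre at about (0.547,-0.024), yaw +4.4°, and the stop face near y≈0.259. I'll go behind the push wall with the fingers shut.

```bash
python3 -m handwheel '[0,0,1.21,31.2,36.0,0,1, 0,0,1.21,31.2,36.0,0,1, 0,0,1.21,31.2,36.0,0,1, 0,0,1.21,31.2,36.0,0,1, 0,0,1.21,31.2,36.0,0,1, 0,0,1.21,31.2,36.0,0,1, 0,0,1.21,31.2,36.0,0,1, 0,0,1.21,31.2,36.0,0,1, 0,0,1.21,31.2,36.0,0,1, 0,0,1.21,31.2,36.0,0,1, 0,0,1.21,31.2,36.0,0,1, 0,0,1.21,31.2,36.0,0,1, 0,0,1.21,31.2,36.0,-5,1, 0,0,1.21,31.2,36.0,-5,1, 0,0,1.21,31.2,36.0,-5,1]'
python3 - <<'E'
from h import *
from cell import arm
c=arm.camera_info("wrist");p,d=arm.get_image("wrist")
print(arm.observe()["ee_rot"].round(3) if hasattr(arm.observe()["ee_rot"],'round') else arm.observe()["ee_rot"])
np.savez("pics/w1.npz",p=p,d=d,K=c["intrinsics"],T=c["world_from_camera"]);cv2.imwrite("pics/w1.png",p[:,:,::-1])
E
```

```text
time_s: 1.6
ee_pos: [0.5552, -0.1615, 0.1461]
ee_rot: [[-0.076, 0.997, -0.002], [0.997, 0.076, 0.0], [0.001, -0.002, -1.0]]
force: [0.2, -0.0, 0.1]
width: 0.0002
grasp_force: 0.0
[[-0.076  0.997  0.001]
 [ 0.997  0.076 -0.001]
 [-0.001  0.001 -1.   ]]
```

View pics/w1.png

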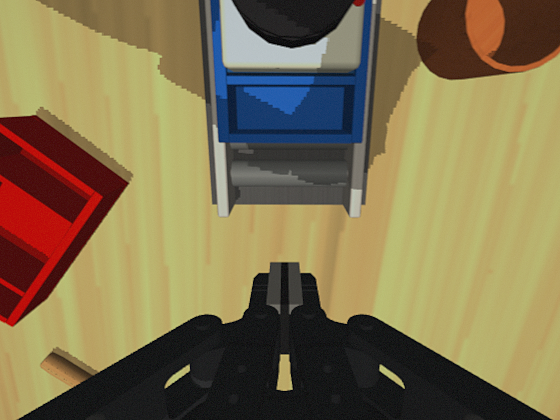

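The fingers stand behind the open end of the track, in line with it (guides at columns 218–362, fingers at 285), and the tote's wall is at row ~140. Now I lower and push gently.

```bash
python3 -m handwheel '[0,0,0,0,1,-5,1, 0,0,0,0,1,-9.5,1, 0,0,0,0,1,-9.5,1, 0,0,0,-0.1,2,-9.5,1, 0,0,0,-0.1,2.6,-9.5,1, 0,0,0,-0.1,3.2,-9.5,1, 0,0,0,-0.1,3.6,-9.5,1, 0,0,0,-0.1,4.0,-9.5,1, 0,0,0,-0.1,4.4,-9.5,1, 0,0,0,-0.2,5,-9.5,1, 0,0,0,-0.3,5.7,-9.5,1, 0,0,0,-0.3,6.5,-9.5,1, 0,0,0,-0.4,7.3,-9.5,1, 0,0,0,-0.5,8.2,-9.5,1, 0,0,0,-0.6,9.1,-9.5,1, 0,0,0,-0.7,10,-9.5,1, 0,0,0,-0.7,11,-9.5,1, 0,0,0,-0.8,12,-9.5,1, 0,0,0,-0.9,13,-9.5,1, 0,0,0,-0.9,13.5,-9.5,1]'
python3 -m handwheel '[0,0,0,0,1,0,1, 0,0,0,-0.1,2,0,1, 0,0,0,-0.2,3,0,1, 0,0,0,-0.3,4,0,1, 0,0,0,-0.4,5,0,1, 0,0,0,-0.4,5.8,0,1, 0,0,0,-0.5,6.5,0,1, 0,0,0,-0.5,7,0,1, 0,0,0,-0.6,7.4,0,1, 0,0,0,-0.6,7.8,0,1, 0,0,0,-0.6,8.2,0,1, 0,0,0,-0.6,8.5,0,1, 0,0,0,-0.6,8.8,0,1, 0,0,0,-0.6,8.8,0,1]'
python3 - <<'E'
from h import *
from cell import arm
c=arm.camera_info("top");p,d=arm.get_image("top")
np.savez("pics/t2.npz",p=p,d=d,K=c["intrinsics"],T=c["world_from_camera"])
C=cloud(d,c["intrinsics"],c["world_from_camera"]);hsv=cv2.cvtColor(p,cv2.COLOR_RGB2HSV)
H,S=hsv[...,0],hsv[...,1];roi=np.zeros(d.shape,bool); roi[175:260,170:360]=1
P=C[(H>100)&(H<125)&(S>150)&(C[...,2]>.07)&(C[...,2]<.1)&roi]
print(cv2.minAreaRect(P[:,:2].astype(np.float32)*1000))
P=C[(H>20)&(H<34)&(S>170)&(C[...,2]>.07)&(C[...,2]<.09)&roi];print("stop",P.shape,np.percentile(P,[3,97],axis=0).round(4))
E
```

```text
time_s: 3.65
ee_pos: [0.547, -0.0245, 0.0512]
ee_rot: [[-0.079, 0.997, -0.0], [0.997, 0.079, 0.0], [0.0, -0.0, -1.0]]
force: [-1.6, -2.5, 0.2]
width: 0.0001
grasp_force: 1.0
time_s: 5.05
ee_pos: [0.5408, 0.0628, 0.0512]
ee_rot: [[-0.078, 0.997, -0.001], [0.997, 0.078, 0.0], [0.0, -0.001, -1.0]]
force: [-0.7, -3.3, 0.2]
width: -0.0003
grasp_force: 1.4
((534.9906005859375, 111.37268829345703), (97.42810821533203, 169.19317626953125), 2.717709541320801)
stop (310, 3) [[0.4593 0.2116 0.0703]
 [0.593  0.2767 0.0771]]
```

Run:
```python
from h import *
from cell import arm
z=np.load("pics/t2.npz");a=z["p"][150:290,150:380,::-1]
p,d=arm.get_image("scene");b=p[150:290,200:400,::-1]
a=cv2.resize(a,(690,420));b=cv2.resize(b,(600,420))
cv2.imwrite("pics/c2.png",cv2.resize(np.hstack([a,b]),(800,260)))
```

```text
(no output)
```

View pics/c2.png

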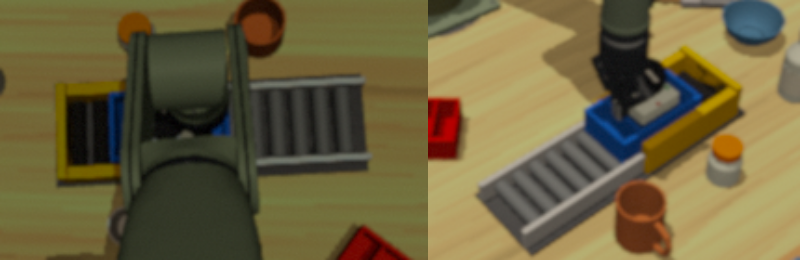

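The tote still has about 6 cm to go, and the fingers seem to be over the tote's compartment instead of behind its wall. I'll look from the wrist.

Run:
```python
from h import *
from cell import arm
c=arm.camera_info("wrist");p,d=arm.get_image("wrist");q,e=arm.get_image("scene")
np.savez("pics/w3.npz",p=p,d=d,K=c["intrinsics"],T=c["world_from_camera"])
b=cv2.resize(q[170:260,260:380,::-1],(560,420),interpolation=cv2.INTER_CUBIC)
cv2.imwrite("pics/w3.png",cv2.resize(np.hstack([p[:,:,::-1],b]),(800,300)))
o=arm.observe();print(np.round(o["ee_pos"],4),np.round(o["force"],1),np.round(o["ft_torque"],2),c["world_from_camera"].round(3).tolist())
```

```text
[0.5409 0.0628 0.0511] [-0.6 -1.7 -0.1] [-0.19  0.14 -0.03] [[0.997, -0.074, -0.024, 0.535], [0.077, 0.947, 0.311, 0.144], [-0.001, -0.312, 0.95, 0.229], [0.0, 0.0, 0.0, 1.0]]
```

View pics/w3.png

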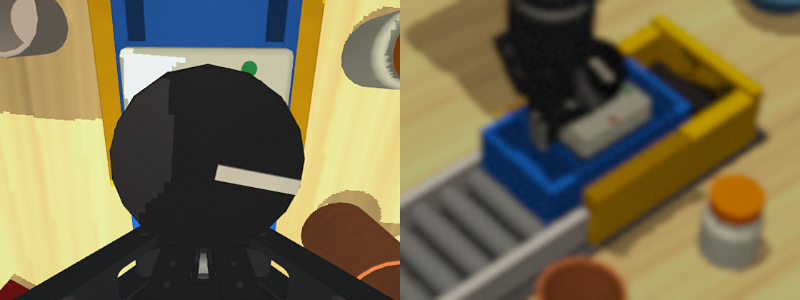

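Run:
```python
from h import *
for n,pts in(("w1",[(290,138),(290,110),(285,265),(290,205),(290,60),(290,80)]),("w3",[(290,95),(290,75),(190,230),(350,225),(160,220),(420,220),(280,335),(200,375),(285,360),(285,380)])):
    z=np.load(f"pics/{n}.npz");C=cloud(z["d"],z["K"],z["T"])
    for u,v in pts: print(n,u,v,C[v,u].round(3),z["p"][v,u])
    m=(C[...,2]>.15)&(C[...,2]<.17);m[340:]=0
    if n=="w3":
        P=C[m&(z["p"].max(2)<90)];print(len(P),P.min(0).round(3),P.max(0).round(3))
        H=cv2.cvtColor(z["p"],cv2.COLOR_RGB2HSV);b=(H[...,0]>100)&(H[...,0]<125)&(H[...,1]>150);print(C[b].min(0).round(3),C[b].max(0).round(3))
```

```text
w1 290 138 [ 0.555 -0.105  0.085] [ 23  59 110]
w1 290 110 [ 0.554 -0.087  0.043] [ 35  93 174]
w1 285 265 [ 0.555 -0.149  0.189] [21 19 16]
w1 290 205 [ 0.562 -0.179  0.   ] [189 168 103]
w1 290 60 [ 0.551 -0.058  0.114] [184 194 198]
w1 290 80 [ 0.552 -0.067  0.086] [ 35  94 171]
w3 290 95 [0.536 0.145 0.158] [28 29 30]
w3 290 75 [0.536 0.152 0.114] [196 194 166]
w3 190 230 [0.516 0.115 0.159] [48 46 47]
w3 350 225 [0.551 0.119 0.159] [33 30 32]
w3 160 220 [0.509 0.117 0.159] [50 49 49]
w3 420 220 [0.567 0.121 0.158] [34 35 34]
w3 280 335 [0.538 0.089 0.159] [28 26 27]
w3 200 375 [0.514 0.06  0.144] [43 44 43]
w3 285 360 [ 0.549 -0.033  0.031] [108 106 103]
w3 285 380 [ 0.55  -0.047  0.035] [145 146 137]
51322 [0.507 0.086 0.153] [0.568 0.146 0.161]
[0.483 0.036 0.04 ] [0.594 0.193 0.229]
```

Run:
```python
from h import *
z=np.load("pics/w1.npz");C=cloud(z["d"],z["K"],z["T"]);print(z["T"][:3,3].round(3))
for u in(262,278,292,305):
    for v in range(255,345,10): print(u,v,C[v,u].round(3),z["d"][v,u].round(3),z["p"][v,u])
```

```text
[ 0.549 -0.081  0.324]
262 255 [ 0.537 -0.236  0.   ] 0.356 [189 166 102]
262 265 [ 0.538 -0.248 -0.   ] 0.36 [187 164  99]
262 275 [ 0.545 -0.154  0.191] 0.15 [19 18 24]
262 285 [ 0.545 -0.154  0.199] 0.142 [33 34 35]
262 295 [ 0.546 -0.154  0.207] 0.135 [24 24 23]
262 305 [ 0.547 -0.149  0.222] 0.119 [21 20 25]
262 315 [ 0.547 -0.148  0.228] 0.112 [33 35 34]
262 325 [ 0.547 -0.15   0.232] 0.11 [25 26 26]
262 335 [ 0.548 -0.149  0.237] 0.104 [26 26 29]
278 255 [ 0.554 -0.234  0.002] 0.354 [189 164 101]
278 265 [ 0.552 -0.15   0.189] 0.15 [67 67 62]
278 275 [ 0.552 -0.15   0.197] 0.143 [65 65 60]
278 285 [ 0.552 -0.15   0.205] 0.135 [65 64 59]
278 295 [ 0.552 -0.15   0.213] 0.128 [64 63 59]
278 305 [ 0.552 -0.15   0.22 ] 0.121 [114 111 103]
278 315 [ 0.552 -0.149  0.227] 0.114 [15 17 21]
278 325 [ 0.553 -0.152  0.228] 0.114 [26 26 29]
278 335 [ 0.553 -0.156  0.229] 0.114 [27 27 25]
292 255 [ 0.569 -0.234  0.   ] 0.356 [187 173 105]
292 265 [ 0.558 -0.15   0.188] 0.151 [65 63 59]
292 275 [ 0.558 -0.149  0.198] 0.142 [64 64 59]
292 285 [ 0.557 -0.149  0.206] 0.134 [65 63 58]
292 295 [ 0.557 -0.15   0.213] 0.128 [65 63 59]
292 305 [ 0.557 -0.15   0.219] 0.121 [113 110 103]
292 315 [ 0.557 -0.149  0.227] 0.114 [18 19 15]
292 325 [ 0.557 -0.149  0.232] 0.11 [26 30 28]
292 335 [ 0.557 -0.153  0.232] 0.111 [20 20 19]
305 255 [ 0.582 -0.232  0.   ] 0.356 [187 165 102]
305 265 [ 0.584 -0.245 -0.001] 0.361 [188 171 107]
305 275 [ 0.564 -0.153  0.191] 0.149 [19 22 20]
305 285 [ 0.563 -0.153  0.199] 0.142 [38 38 38]
305 295 [ 0.563 -0.153  0.207] 0.134 [30 25 30]
305 305 [ 0.562 -0.148  0.222] 0.119 [19 20 19]
305 315 [ 0.561 -0.147  0.229] 0.112 [29 29 33]
305 325 [ 0.561 -0.148  0.232] 0.109 [19 19 25]
305 335 [ 0.561 -0.147  0.238] 0.103 [24 23 21]
```

The wrist depth explains it. The real fingertips stand about 41 mm higher than the reported TCP: z≈0.187 seen against 0.146 reported. So the fingers passed over the end wall and nudged the jar gently, at about 3 N. I'll lift, back off behind the wall, and push properly with that offset allowed for.

```bash
python3 -m handwheel '[0,0,0,0,-0.3,2,1, 0,0,0,0,-0.3,5,1, 0,0,0,0,-0.3,6,1, 0,0,0,0.2,-3,6,1, 0,0,0,0.4,-6,6,1, 0,0,0,0.5,-7.3,6,1, 0,0,0,0.5,-7.3,6,1, 0,0,0,0.5,-7.3,3,1, 0,0,0,0.5,-7.3,1,1, 0,0,0,0.5,-7.3,1,1]'
python3 - <<'E'
from h import *
from cell import arm
c=arm.camera_info("wrist");p,d=arm.get_image("wrist");K,T=c["intrinsics"],c["world_from_camera"]
C=cloud(d,K,T);print(np.round(arm.observe()["ee_pos"],4))
for v in range(255,285,5):print(v,C[v,278].round(3))
H=cv2.cvtColor(p,cv2.COLOR_RGB2HSV);b=(H[...,0]>100)&(H[...,0]<125)&(H[...,1]>150)&(C[...,2]>.08)&(C[...,2]<.092)
P=C[b];print(P.min(0).round(3),P.max(0).round(3))
m=(C[...,2]>.154)&(C[...,2]<.168)&(p.max(2)<90);m[330:]=0;print(m.sum(),C[m].min(0).round(3),C[m].max(0).round(3))
m=(C[...,2]>.10)&(C[...,2]<.12)&(p.min(2)>120);P=C[m];print("shoulder",np.percentile(P,[2,98],axis=0).round(3))
E
```

```text
time_s: 6.25
ee_pos: [0.5438, -0.0093, 0.0585]
ee_rot: [[-0.078, 0.997, -0.006], [0.997, 0.078, 0.001], [0.002, -0.006, -1.0]]
force: [-0.7, 0.3, -0.1]
width: -0.0002
grasp_force: 0.0
[ 0.5453 -0.0094  0.0601]
255 [ 0.541 -0.038  0.007]
260 [ 0.541 -0.032  0.026]
265 [0.54  0.002 0.101]
270 [0.541 0.002 0.106]
275 [0.541 0.003 0.111]
280 [0.541 0.002 0.114]
[0.489 0.025 0.08 ] [0.594 0.113 0.092]
6272 [0.518 0.083 0.154] [0.561 0.094 0.161]
shoulder [[0.502 0.074 0.112]
 [0.578 0.101 0.116]]
```

```bash
python3 -m handwheel '[0,0,0,0,0,-2.5,1, 0,0,0,0,0,-4.7,1, 0,0,0,0,0,-4.7,1, 0,0,0,-0.1,1,-4.7,1, 0,0,0,-0.1,1.7,-4.7,1, 0,0,0,-0.2,2.2,-4.7,1, 0,0,0,-0.2,2.6,-4.7,1, 0,0,0,-0.2,3,-4.7,1, 0,0,0,-0.3,3.5,-4.7,1, 0,0,0,-0.3,4,-4.7,1, 0,0,0,-0.4,4.6,-4.7,1, 0,0,0,-0.4,5.2,-4.7,1, 0,0,0,-0.4,5.8,-4.7,1, 0,0,0,-0.5,6.4,-4.7,1, 0,0,0,-0.5,6.9,-4.7,1, 0,0,0,-0.6,7.3,-4.7,1, 0,0,0,-0.6,7.6,-4.7,1, 0,0,0,-0.6,7.9,-4.7,1, 0,0,0,-0.6,8.1,-4.7,1, 0,0,0,-0.6,8.1,-4.7,1]'
python3 - <<'E'
from h import *
from cell import arm
c=arm.camera_info("wrist");p,d=arm.get_image("wrist");K,T=c["intrinsics"],c["world_from_camera"]
C=cloud(d,K,T);o=arm.observe();print(np.round(o["ee_pos"],4),np.round(o["force"],1))
cv2.imwrite("pics/w4.png",p[:,:,::-1]);np.savez("pics/w4.npz",p=p,d=d,K=K,T=T)
for v in range(0,150,6):print(v,C[v,290].round(3),p[v,290])
E
```

```text
time_s: 8.3
ee_pos: [0.5408, 0.0695, 0.0151]
ee_rot: [[-0.079, 0.997, 0.001], [0.997, 0.079, -0.002], [-0.002, 0.001, -1.0]]
force: [-0.3, -5.2, 4.6]
width: -0.0001
grasp_force: 2.6
[0.5408 0.0696 0.0151] [-0.2 -4.5  4.5]
0 [0.534 0.151 0.193] [36 32 36]
6 [0.534 0.151 0.193] [33 29 31]
12 [0.534 0.151 0.193] [35 35 36]
18 [0.534 0.151 0.193] [33 31 35]
24 [0.534 0.151 0.193] [35 33 37]
30 [0.534 0.151 0.193] [30 31 31]
36 [0.534 0.151 0.193] [36 33 37]
42 [0.534 0.151 0.193] [35 34 36]
48 [0.534 0.151 0.193] [39 38 39]
54 [0.534 0.151 0.193] [36 34 36]
60 [0.534 0.151 0.193] [35 37 34]
66 [0.534 0.151 0.193] [36 33 33]
72 [0.534 0.151 0.193] [35 36 37]
78 [0.534 0.151 0.193] [35 30 33]
84 [0.534 0.151 0.193] [35 31 33]
90 [0.534 0.151 0.193] [35 32 33]
96 [0.534 0.151 0.193] [34 32 34]
102 [0.534 0.151 0.193] [31 30 32]
108 [0.534 0.151 0.193] [33 32 32]
114 [0.534 0.151 0.193] [38 36 39]
120 [0.534 0.151 0.193] [37 37 36]
126 [0.534 0.151 0.193] [25 25 26]
132 [0.534 0.151 0.193] [34 34 34]
138 [0.534 0.151 0.193] [36 38 37]
144 [0.534 0.151 0.193] [31 32 33]
```

View pics/w4.png

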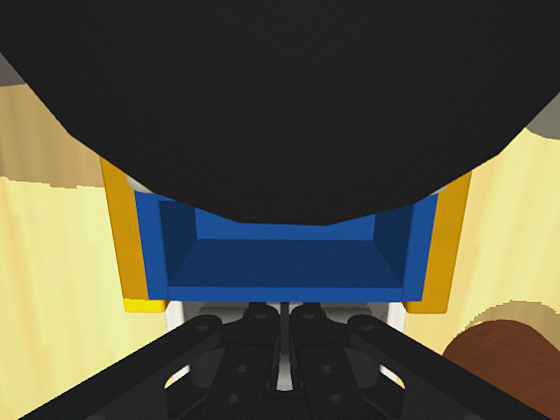

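The fingers are now behind the tote's rear wall (row ~300), with the tote between the yellow cheeks. I'll push the last bit in small steps, watching the force.

```bash
python3 -m handwheel '[0,0,0,0,0.2,0,1, 0,0,0,0,0.4,0,1, 0,0,0,0,0.6,0,1, 0,0,0,0,0.6,0,1]'; python3 -m handwheel '[0,0,0,0,0.2,0,1, 0,0,0,0,0.3,0,1, 0,0,0,0,0.3,0,1]';python3 -m handwheel '[0,0,0,0,0.15,0,1, 0,0,0,0,0.3,0,1, 0,0,0,0,0.3,0,1]'
```

```text
time_s: 8.75
ee_pos: [0.5404, 0.0751, 0.0151]
ee_rot: [[-0.079, 0.997, 0.001], [0.997, 0.079, -0.002], [-0.002, 0.0, -1.0]]
force: [-2.3, -6.6, 6.2]
width: -0.0001
grasp_force: 3.3
time_s: 9.05
ee_pos: [0.5402, 0.0782, 0.015]
ee_rot: [[-0.079, 0.997, 0.0], [0.997, 0.079, -0.002], [-0.002, 0.0, -1.0]]
force: [-1.9, -7.2, 4.2]
width: 0.0001
grasp_force: 3.0
time_s: 9.35
ee_pos: [0.5401, 0.0811, 0.0149]
ee_rot: [[-0.079, 0.997, -0.0], [0.997, 0.079, -0.002], [-0.002, -0.0, -1.0]]
force: [-1.4, -7.2, 5.2]
width: -0.0002
grasp_force: 3.4
```

Still moving freely at about 7 N, so on in small steps until the force rises.

```bash
python3 -m handwheel '[0,0,0,0,0.15,0,1, 0,0,0,0,0.3,0,1, 0,0,0,0,0.3,0,1]'; python3 -m handwheel '[0,0,0,0,0.15,0,1, 0,0,0,0,0.3,0,1, 0,0,0,0,0.3,0,1]'|head -4
python3 - <<'E'
from h import *
from cell import arm
c=arm.camera_info("scene");p,d=arm.get_image("scene")
cv2.imwrite("pics/s5.png",cv2.resize(p[150:280,240:420,::-1],(800,578),interpolation=cv2.INTER_CUBIC))
E
```

```text
time_s: 9.65
ee_pos: [0.5405, 0.081, 0.015]
ee_rot: [[-0.081, 0.997, 0.0], [0.997, 0.081, -0.007], [-0.007, -0.0, -1.0]]
force: [1.0, -17.5, 5.6]
width: -0.0001
grasp_force: 9.3
time_s: 9.95
ee_pos: [0.5405, 0.0807, 0.0151]
ee_rot: [[-0.083, 0.997, 0.0], [0.996, 0.083, -0.012], [-0.012, -0.001, -1.0]]
force: [0.4, -30.5, 5.4]
```

View pics/s5.png

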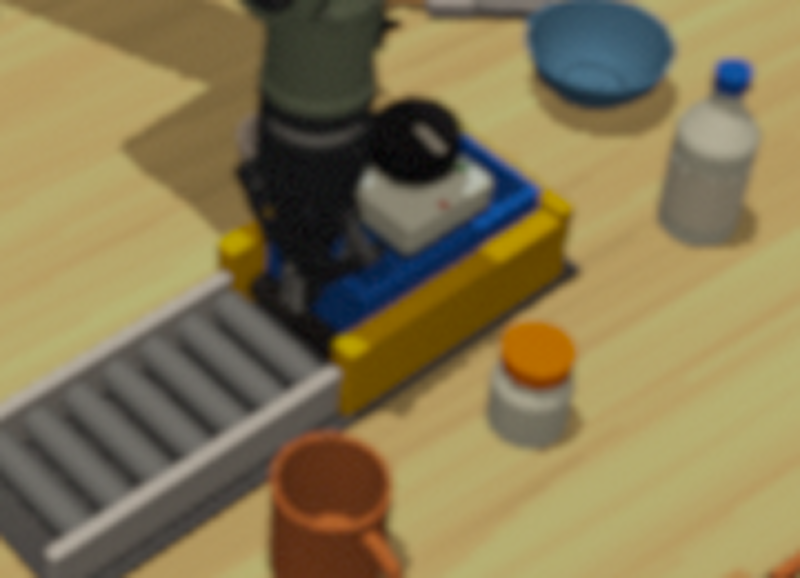

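The force rose to 30 N with no further motion, and the picture shows the tote's leading wall against the yellow stop (px ~550,195): it is home. Now I back off, rise, open and hover over the cap.

```bash
python3 -m handwheel '[0,0,0,0,-1.5,0,1, 0,0,0,0.1,-3.5,0,1, 0,0,0,0.1,-3.5,4,1, 0,0,0,0.1,-3.5,9,1, 0,0,0,0.1,-3.5,14,-1, 0,0,0,0.1,-3.5,17,-1, 0,0,0,0.1,-3.5,17,-1, 0,0,0,-0.3,1,17,-1, 0,0,0,-0.7,5,17,-1, 0,0,0,-0.9,8.5,17,-1, 0,0,0,-0.9,9.6,17,-1, 0,0,0,-0.9,9.6,17,-1, 0,0,0,-0.9,9.6,17,-1]'
cat > cap.py <<'E'
from h import *
from cell import arm
def cap(n,zlo=.15,zhi=.17):
    c=arm.camera_info("wrist");o=arm.observe();p,d=arm.get_image("wrist");K,T=c["intrinsics"],c["world_from_camera"]
    C=cloud(d,K,T);np.savez(f"pics/{n}.npz",p=p,d=d,K=K,T=T);cv2.imwrite(f"pics/{n}.png",p[:,:,::-1])
    print("ee",np.round(o["ee_pos"],4),"F",np.round(o["force"],1),"w",round(o["width"],4))
    H=cv2.cvtColor(p,cv2.COLOR_RGB2HSV).astype(int)
    m=(C[...,2]>zlo)&(C[...,2]<zhi)&(d>.05);P=C[m]
    if len(P)>50:(x,y),r=cv2.minEnclosingCircle(P[:,:2].astype(np.float32));print("cap",len(P),round(x,4),round(y,4),"r",round(r,4),"z",np.median(P[:,2]).round(4))
    w=m&(p.min(2)>110)
    if w.sum()>20:
        Q=C[w][:,:2];v=cv2.fitLine(Q.astype(np.float32),cv2.DIST_L2,0,.01,.01).ravel();e=Q.mean(0)-[x,y];v=v[:2]*np.sign(v[:2]@e);print("pointer deg",np.degrees(np.arctan2(v[1],v[0])).round(1),np.degrees(np.arctan2(e[1],e[0])).round(1),"n",w.sum())
    s=(C[...,2]>.105)&(C[...,2]<.125)
    for nm,k in(("green",(H[...,0]>40)&(H[...,0]<85)),("red",((H[...,0]<8)|(H[...,0]>172)))):
        k=k&s&(H[...,1]>120)
        if k.sum()>8:q=C[k].mean(0);print(nm,q.round(4),k.sum(),"deg",np.degrees(np.arctan2(q[1]-y,q[0]-x)).round(1) if len(P)>50 else "")
    w=s&(H[...,1]<60)&(p.min(2)>110)
    if w.sum()>500:print("shoulder",cv2.minAreaRect(C[w][:,:2].astype(np.float32)*1000))
    return p,C
E
python3 -c "import cap;cap.cap('w6')"
```

```text
time_s: 11.3
ee_pos: [0.531, 0.1836, 0.1836]
ee_rot: [[-0.078, 0.997, -0.001], [0.997, 0.078, -0.001], [-0.001, -0.001, -1.0]]
force: [0.5, -0.9, -0.3]
width: 0.0851
grasp_force: 0.0
ee [0.531  0.1836 0.1836] F [ 0.5 -0.9 -0.3] w 0.0851
cap 6825 0.5336 0.1801 r 0.0316 z 0.1586
pointer deg -1.8 -7.8 n 354
green [0.5502 0.212  0.115 ] 55 deg 62.5
red [0.5711 0.178  0.1153] 27 deg -3.1
shoulder ((533.4447021484375, 180.1656036376953), (79.56538391113281, 78.39668273925781), 4.216910362243652)
```

View pics/w6.png

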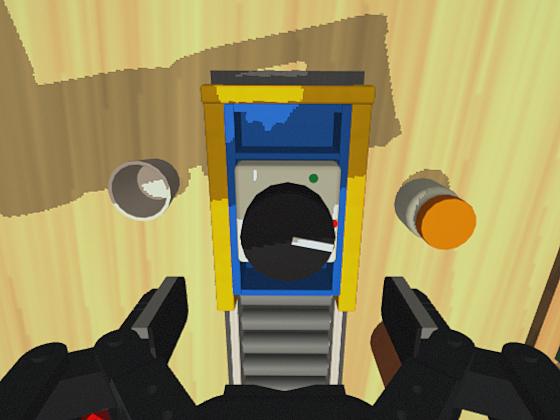

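Seen: the tote home under the yellow bay (stop at row ~93), cap centre at (288,232), pointer to the right at about -5° world, and the green dot at (313,178), 62.5° world. The cap needs about 67° anticlockwise. Now I measure where the open fingertips really are.

Run:
```python
from h import *
z=np.load("pics/w6.npz");C=cloud(z["d"],z["K"],z["T"])
for u,v in [(180,280),(170,280),(165,300),(155,310),(145,335),(392,282),(400,300),(410,310),(150,300),(420,300)]: print(u,v,C[v,u].round(4),z["p"][v,u])
m=np.zeros(z["d"].shape,bool);m[270:340,130:440]=1;m&=(C[...,2]>.19)&(C[...,2]<.3);P=C[m];print(P.min(0).round(4),P.max(0).round(4),np.percentile(P[:,2],[0.5,2]))
```

```text
180 280 [0.4878 0.1922 0.2393] [22 19 18]
170 280 [0.4839 0.1921 0.2397] [77 76 72]
165 300 [0.4867 0.1923 0.2542] [15 21 19]
155 310 [0.4855 0.1925 0.2609] [80 77 72]
145 335 [0.4856 0.1896 0.2704] [124 122 114]
392 282 [0.5736 0.1987 0.2406] [22 24 26]
400 300 [0.5729 0.1983 0.253 ] [16 20 17]
410 310 [0.574  0.1989 0.26  ] [21 20 19]
150 300 [0.4783 0.187  0.2471] [70 69 65]
420 300 [0.5827 0.196  0.2482] [25 23 24]
[0.474  0.1701 0.232 ] [0.587  0.201  0.2772] [0.23297877 0.23438842]
```

```bash
python3 -m handwheel '[0,0,0,0.25,-0.35,-3,-1, 0,0,0,0.25,-0.35,-6,-1, 0,0,0,0.25,-0.35,-8,-1, 0,0,0,0.25,-0.35,-9.5,-1, 0,0,0,0.25,-0.35,-10.5,-1, 0,0,0,0.25,-0.35,-10.5,-1, 0,0,0,0.25,-0.35,-10.5,1, 0,0,0,0.25,-0.35,-10.5,1, 0,0,0,0.25,-0.35,-10.5,1, 0,0,0,0.25,-0.35,-10.5,1, 0,0,0,0.25,-0.35,-10.5,1, 0,0,0,0.25,-0.35,-10.5,1, 0,0,0,0.25,-0.35,-10.5,1, 0,0,0,0.25,-0.35,-10.5,1, 0,0,0,0.25,-0.35,-10.5,1]'
python3 - <<'E'
import cap;from h import *
p,C=cap.cap("w7")
m=(p.max(2)<130)&(C[...,2]>.11)&(C[...,2]<.2);m[:,240:340]=0
P=C[m];print(P.min(0).round(3),np.percentile(P[:,2],[1,5,20]).round(4))
b=np.zeros((420,560,3),np.uint8)
q,_=cap.arm.get_image("scene");b=cv2.resize(q[140:245,260:400,::-1],(560,420),interpolation=cv2.INTER_CUBIC)
cv2.imwrite("pics/c7.png",cv2.resize(np.hstack([p[:,:,::-1],b]),(800,300)))
E
```

```text
time_s: 12.85
ee_pos: [0.5339, 0.1808, 0.0805]
ee_rot: [[-0.078, 0.997, 0.001], [0.997, 0.078, -0.0], [-0.0, 0.001, -1.0]]
force: [-2.3, -2.0, 6.0]
width: 0.0613
grasp_force: 64.6
ee [0.5339 0.1808 0.0805] F [-2.3 -2.   6. ] w 0.0613
cap 22869 0.5331 0.1929 r 0.0621 z 0.1587
pointer deg -4.8 -41.0 n 1106
green [0.5506 0.2122 0.115 ] 158 deg 47.7
shoulder ((531.8386840820312, 202.0976104736328), (79.78063201904297, 35.738502502441406), 4.305707931518555)
[0.466 0.158 0.11 ] [0.1305 0.1442 0.1588]
```

View pics/c7.png

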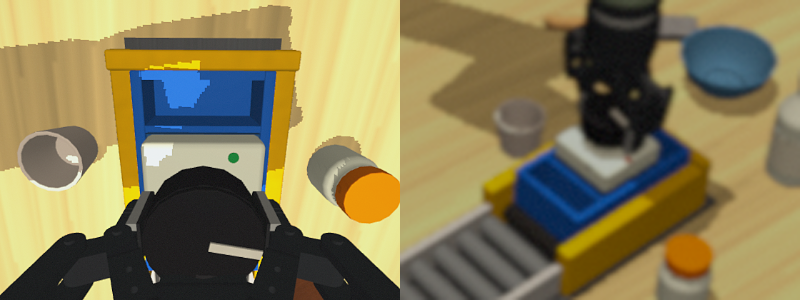

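Gripped: width 61 mm, 65 N, with the pads (~145,215 and 270,215) either side of the cap. Now the turn, in two stages.

```bash
python3 -m handwheel '[0,0,0.08,0,0,0,1, 0,0,0.16,0,0,0,1, 0,0,0.24,0,0,0,1, 0,0,0.32,0,0,0,1, 0,0,0.40,0,0,0,1, 0,0,0.40,0,0,0,1]'
python3 -c "import cap;cap.cap('w8')"
```

```text
time_s: 13.55
ee_pos: [0.5347, 0.1812, 0.0805]
ee_rot: [[-0.46, 0.888, 0.003], [0.888, 0.46, 0.001], [-0.001, 0.003, -1.0]]
force: [-2.2, -0.3, 6.0]
width: 0.0614
grasp_force: 64.6
ee [0.5347 0.1812 0.0805] F [-2.2 -0.3  6. ] w 0.0614
cap 22861 0.5289 0.1917 r 0.0623 z 0.1586
pointer deg 17.9 -16.3 n 1091
green [0.5506 0.2117 0.115 ] 150 deg 42.7
shoulder ((532.6566162109375, 194.7579803466797), (78.4811019897461, 48.92121505737305), 5.696108818054199)
```

```bash
python3 -m handwheel '[0,0,0.08,0,0,0,1, 0,0,0.16,0,0,0,1, 0,0,0.24,0,0,0,1, 0,0,0.32,0,0,0,1, 0,0,0.40,0,0,0,1, 0,0,0.48,0,0,0,1, 0,0,0.56,0,0,0,1, 0,0,0.64,0,0,0,1, 0,0,0.72,0,0,0,1, 0,0,0.77,0,0,0,1, 0,0,0.77,0,0,0,1, 0,0,0.77,0,0,0,1]'
python3 -c "import cap;cap.cap('w9')"
```

```text
time_s: 14.8
ee_pos: [0.5343, 0.1807, 0.0818]
ee_rot: [[-0.948, 0.318, 0.003], [0.318, 0.948, 0.0], [-0.002, 0.001, -1.0]]
force: [-5.3, -4.4, 14.3]
width: 0.0615
grasp_force: 65.3
ee [0.5343 0.1807 0.0818] F [-5.3 -4.4 14.3] w 0.0615
cap 22680 0.5233 0.1852 r 0.0614 z 0.16
pointer deg 61.8 26.2 n 1079
shoulder ((520.649169921875, 178.2718048095703), (51.94734573364258, 79.31929779052734), 4.9461283683776855)
```

The pointer stands at 61.8°, on the green dot, and the spring is pushing the cap up. Lift straight up.

```bash
python3 -m handwheel '[0,0,0,0,0,0.3,1, 0,0,0,0,0,0.7,1, 0,0,0,0,0,1.2,1, 0,0,0,0,0,1.8,1, 0,0,0,0,0,2.5,1, 0,0,0,0,0,3.2,1, 0,0,0,0,0,3.9,1, 0,0,0,0,0,4.5,1, 0,0,0,0,0,4.9,1, 0,0,0,0,0,5.1,1, 0,0,0,0,0,5.1,1, 0,0,0,0,0,5.1,1]'
python3 - <<'E'
import cap;from h import *
p,C=cap.cap("w10",.19,.22)
q,_=cap.arm.get_image("scene");b=cv2.resize(q[130:250,250:410,::-1],(560,420),interpolation=cv2.INTER_CUBIC)
cv2.imwrite("pics/c10.png",cv2.resize(np.hstack([p[:,:,::-1],b]),(800,300)))
E
```

```text
time_s: 16.05
ee_pos: [0.5336, 0.1809, 0.13]
ee_rot: [[-0.948, 0.317, -0.0], [0.317, 0.948, -0.0], [0.0, -0.0, -1.0]]
force: [0.8, 0.1, -0.6]
width: 0.0612
grasp_force: 65.5
ee [0.5336 0.1809 0.13  ] F [ 0.8  0.1 -0.6] w 0.0612
cap 25386 0.5232 0.1854 r 0.0629 z 0.208
pointer deg 61.6 26.5 n 1090
green [0.5504 0.2118 0.1152] 73 deg 44.1
shoulder ((533.3939208984375, 179.11363220214844), (77.92495727539062, 79.77935028076172), 5.227370738983154)
```

View pics/c10.png

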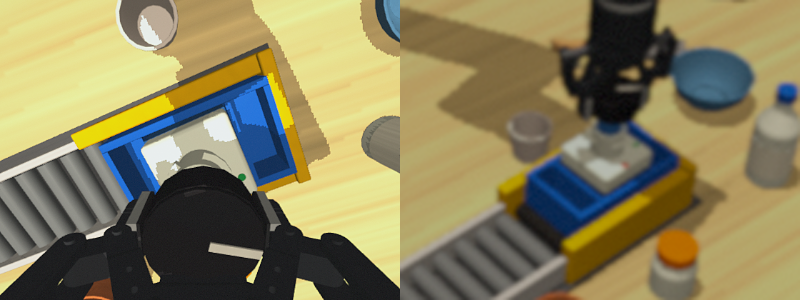

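The cap is off and level, its top at z=0.208 and so its rim about 30 mm above the mouth, with the jar's neck visible below and the jar down (shoulder still at 0.115). One numeric check that the tote is still home.

Run:
```python
from h import *
a=np.array([-.077,.997])
for n in("w6","w10"):
    z=np.load(f"pics/{n}.npz");p=z["p"];C=cloud(z["d"],z["K"],z["T"]);H=cv2.cvtColor(p,cv2.COLOR_RGB2HSV)
    s=C[...,:2]@a; t=C[...,0]-(.5335-.077*(C[...,1]-.18)); k=(abs(t)<.035)
    b=k&(H[...,0]>100)&(H[...,0]<125)&(H[...,1]>130)&(abs(C[...,2]-.084)<.006)&(s>.15)
    y=k&(H[...,0]>15)&(H[...,0]<34)&(H[...,1]>170)&(abs(C[...,2]-.074)<.004)&(s>.15)
    print(n,"blue front max",np.percentile(s[b],98).round(4),"stop",np.percentile(s[y],[2,98]).round(4),b.sum(),y.sum())
```

```text
w6 blue front max 0.2209 stop [0.2223 0.2344] 1404 1510
w10 blue front max 0.2208 stop [0.2243 0.2347] 1842 1532
```

```bash
python3 -c "from cell import arm;print(arm.close_job())"
```

```text
the job is handed in; nothing more can be done
None
```

I handed in the job at about 16 s: the tote is home against the yellow stop, and the cap is unscrewed to the green dot and held level about 3 cm above the jar's mouth. On the first push the fingers rode over the tote's end wall and nudged the jar at about 3 N, because the real fingertips sit about 4 cm above the reported TCP, so I backed off and pushed again properly on the wall.

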